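# Load the passed lug bracket in the weld fixture, tray the reject

## Robot

A 6-joint arm with a two-finger parallel gripper is mounted at the origin on a cart in front of the work surface, level with it; the furniture and walls round the work are solid. World frame = base frame: x ahead of the robot, y to its left, z up, the work surface at z = 0. Lengths are in m, angles in rad, forces in N, time in s.
With the tool pointing down it reaches from about 0.25 to 0.8 m from the base axis. Payload 3.9 kg.
Tool frame: the origin (TCP) lies midway between the tips of the shut fingers; the grasp point (between the pads) lies 19 mm behind it; z points along the fingers, y is the line along which they close (so a half turn about z gives the same grasp; the last joint's range is limited). The gripper opens to 85 mm and grips with 20 to 120 N. Pads are 22 mm wide; open, the fingers measure 114 mm over their backs; the gripper's body (76 mm by 85 mm) begins 54 mm behind the grasp point. The pads swing forward as they close: fully open they stand 13 mm farther back than shut.
Start: joints at [-1.162, 0.26, -0.138, 1.173, 0, 1.571], TCP at [0.209, -0.482, 0.231] pointing down, gripper open.
Joint ranges: [-2.78, 2.78], [-0.83, 1.72], [-1.28, 1.37], [-1.9, 2.12], [-1.57, 1.48], [-3.14, 3.14]. Speed limits (rad/s): [2.57, 2.57, 3.14, 3.14, 3.14, 3.14].

## Interface

Orientations are given as a 3x3 rotation matrix whose columns are the frame's x, y, z axes.
In Python, from workcell import robot, optics gives the robot as it stands. The module is installed in compiled form; this text tells all that it offers.
- The arm moves only by the tool move_arm, never from a script. Its argument "targets" is a list that holds one entry, the list of rows, each a list of 6 numbers: the shift along the tool's x, y, z in mm, then the turn, a rotation vector about the tool's x, y, z in rad. In form: [[[x, y, z, rx, ry, rz], ...]]. A call has 1 to 20 rows; each row shifts and turns the commanded pose from where the row before left it, along the tool's axes as they then stand; what a row does not reach is not made up. A row lasts 1/10 s, in which the tool goes at most 50 mm and 8.59 degrees, less where a joint would pass 70% of its speed; a pose out of reach is approached as far as the arm can. A call is refused whole if a number of a shift passes 50 or a number of a turn 0.15, either way. A call with a gripper value outside its range is refused whole. "hand" is the finger opening in mm, from 0 to 85.4, set as the call begins (left out, the last holds). The fingers move at their own pace and stop on an object; "force" is the grip in N (left out, the last holds). Time passes only in rows, so rows that do not move let the fingers close. It gives the time, the measured TCP pose, the force, the opening and the grip force at its end, in the units of the state.
- robot.state(): the state, without advancing time (a new reading comes with each control period).
- optics.capture(name): name is "side" or "top" or "wrist"; returns a dict with "image" (384x512x3 uint8, red, green, blue), "z_map" (384x512 float32, m along the optical axis (not along the pixel's ray), 0 where there is no reading), "K" (3x3 intrinsics, pixels), "extrinsics" (4x4, takes a point from world to camera coordinates); the wrist camera has in their place "hand_eye" (4x4, takes a point from camera to tool coordinates, whose origin is the TCP and whose axes are the flange's). Camera axes: x right, y down, z forward; pixel columns grow to the right and rows downward; lengths in m; the calibration is good to about 2 mm. The wrist camera is an equidistant fisheye: a pixel r from the principal point sees the ray r / f radians off the axis. A picture is of the moment at which its call begins: read the wrist's pose just before it.
- robot.sign_off(): hands the job in; it is judged then, once.
Trained networks look in a picture, given as the dict that the camera call returned (one of the last four; its "shot" number tells which), for a name from the list of things; names that differ only in an ending like _2 or _b are one class to them, and where a whole thing is asked for, a point or a joint stands for the part that bears it (a point fixed in the world has none). Each returns a list of dicts, best first, with "p" (0 to 1); they miss things now and then, are a little off and sometimes report something else, mostly with a low value. They report only what shows in the picture. A call takes as long as a camera call.
- optics.search_frame(picture, target): "xyz" ([x, y, z] in m, in world coordinates, good to about 4 mm: the middle of the surface that is visible of it).
The state is a dict: "t": time; "q": joint angles; "qvel": joint speeds; "tau": joint torques, N m; "eef_pos": TCP position; "ee_rot": TCP orientation; "wrist_force": force on the tool from outside, world axes, zero at the start; "ft_torque": the same for the moment, N m; "opening": opening from 0.0 (shut) to 1.0 (fully open); "grip_force": force on a finger pad.
Only numpy, scipy, OpenCV 4.12 (cv2) and the standard library are available. Lean on these libraries where they do the work, as an engineer would, in place of code of your own. Each camera call takes 0.05 s, during which the arm holds its last target. There are 200 camera calls.

## Task

Two welded lug brackets have come back from inspection, each with a brass tag riveted to one end of its foot: a round tag means passed, a three-cornered tag means rejected. Set the passed bracket down flat in the dowel nest of the welding fixture, its tag end away from the toggle clamp, and throw the clamp's red handle fully over so that the clamp locks down on the bracket's foot; set the rejected bracket down flat in the shallow grey tray. Do not drop the brackets or disturb the tools lying around.

Things in the scene. Friction and masses are not known exactly. Their poses are not given: they have to be found in the camera images.
- passed_grip (a point): Bracket with the ROUND brass tag (36 mm): dark steel foot 116 x 64 x 8 mm with an upright lug, 42 mm long and 10 mm thick, round-topped, cross-bored, along the foot's middle; 72 mm high in all, about 0.5 kg. Point: middle of the lug, 50 mm above the foot's underside. x along the foot from tag end to bare end, y across the lug's thickness (grip along y), z up.
- passed_tag (a point): Point on the round tag of the passed bracket, on top of the foot, 39 mm from the bracket's middle towards the tag end.
- rejected_grip (a point): The bracket with the THREE-CORNERED brass tag (sides 42 mm); otherwise the same bracket, with the same point and axes.
- nest (a point): Centre of the nest on top of the fixture's fixed base plate (12 mm thick, on the bench). Six coned dowel pins, 10 mm thick, 15 mm high, round the foot's place (two at each long side, one at each end) leave about 1.5 mm of play all round. x points to the toggle clamp, y across, z up. A seated bracket lies flat on the plate, its own x along this x.
- nest_tag (a point): Point on the base plate below where the tag comes when the bracket is seated the right way round: 39 mm from the nest's centre, away from the clamp. (The clamp presses 40 mm from the centre on the other side.)
- handle_pivot (a point): Pin joining the clamp's handle to its arm, mid-width. It travels with the arm: open, 114 mm from the nest's centre along the nest's x and 38 mm above the bench; shut, 96 mm and 64 mm. Pushing the handle over takes under 5 N at the sleeve; just before the end it snaps past dead centre and stays shut by itself. Before that it stays roughly where it is left.
- handle_end (a point): End of the clamp's handle, 100 mm from handle_pivot; round red sleeve, 16 mm thick, on its outer 70 mm. Open, it stands upright; shut, it lies level and points away from the nest (the nest's +x). To shut, push it over away from the nest and then down: it swings about 92 degrees about the nest's y and the linkage swings the arm down the opposite way.
- clamp_arm (a joint): Angle of the clamp's arm in rad: 0 raised (open, as at the start; it stands upright on the nest side of the upright handle and reaches about 105 mm above the bench), about 1.47 down and locked with a bracket under it.
- clamp_tip: Spring-loaded spindle with a round black rubber foot (15 mm) at the end of the clamp's arm; origin at the centre of the rubber's face, which presses on the bracket's foot with about 10 N when the clamp is locked.
- tray_in (a point): Centre of the inner floor (3 mm above the bench) of the fixed shallow grey sheet-metal tray, 140 x 90 mm outside, 134 x 84 mm inside, rim 15 mm above the bench; x along its length, z up.
- passed: The bracket with the round tag; its origin is the centre of its underside (the foot's), axes as for passed_grip.
- rejected: The bracket with the three-cornered tag; its origin is the centre of its underside (the foot's), axes as for passed_grip.
- magnet_square_1: Bystander: orange magnetic welding angle, 65 x 65 x 15 mm; its origin is the centre of its underside.
- steel_cup: Bystander: white cup, 69 x 93 x 91 mm; its origin is the centre of its underside.
- spanner_1: Bystander: spanner, 231 mm long, lying flat; its origin is the centre of its underside.

How it is judged:
By the outcome, as a careful person would: the job done as asked, in the order asked, and still so for the second after the job is handed in, with the robot touching nothing.
It also fails if it takes over 72 s, if anything falls off the work surface, if the arm or the gripper's body presses on something with over 40 N, if the wrist force passes 120 N, or if a joint passes its speed limit or range.

## Working session

There is one attempt and no reset: what is moved stays moved. The work goes in short steps, Python scripts to look and compute and a tool call to move; the robot and the scene stay as the last step left them, time stands still between calls to the robot, and variables do not carry over. Pictures are saved under pics/ and viewed, at most 11 in all, crops included, and the job is handed in when it is done.

Besides the shell and the picture viewer there is one more tool, called after ">>>" as name(argument=value, ...), one argument or row to a line, values as JSON. move_arm: Moves the arm, as the interface text tells. Its arguments: {"type":"object","properties":{"targets":{"type":"array","items":{"type":"array","items":{"type":"array","items":{"type":"number"}}}},"hand":{"type":"number"},"force":{"type":"number"}},"required":["targets"]}

```bash
mkdir -p pics; cat > h.py <<'E'
import numpy as np, cv2
from workcell import robot, optics
def cloud(d):
    z=d["z_map"];v,u=np.mgrid[:384,:512];K=d["K"]
    P=np.stack([(u-K[0,2])/K[0,0]*z,(v-K[1,2])/K[1,1]*z,z],-1)
    E=np.linalg.inv(d["extrinsics"]);W=P@E[:3,:3].T+E[:3,3];W[z==0]=np.nan
    return W
def save(n,im): cv2.imwrite("pics/"+n,im[...,::-1])
E
python3 - <<'E'
from h import *
np.set_printoptions(precision=3,suppress=True)
t=optics.capture("top");s=optics.capture("side")
save("top.png",cv2.resize(t["image"],(800,600)));save("side.png",cv2.resize(s["image"],(800,600)))
for n in ["passed_grip","passed_tag","rejected_grip","nest","nest_tag","handle_pivot","handle_end","clamp_tip","tray_in","magnet_square_1","steel_cup","spanner_1"]:
  for nm,p in (("top",t),("side",s)):
    print(n,nm,[(np.round(r["xyz"],3).tolist(),round(r["p"],2)) for r in optics.search_frame(p,n)[:3]])
np.savez("t.npz",**t);np.savez("s.npz",**s)
st=robot.state();print(st["t"],st["ee_rot"],st["eef_pos"])
E
```

```text
passed_grip top [([0.454, 0.028, 0.011], 0.64)]
passed_grip side [([0.455, 0.018, 0.007], 0.71)]
passed_tag top [([0.455, 0.026, 0.006], 0.88), ([0.521, 0.205, 0.006], 0.48)]
passed_tag side [([0.451, 0.02, 0.006], 0.69)]
rejected_grip top [([0.599, 0.027, 0.009], 0.6)]
rejected_grip side [([0.59, 0.021, 0.01], 0.64)]
nest top [([0.52, -0.145, 0.011], 0.94)]
nest side [([0.545, -0.166, 0.01], 0.57), ([0.457, 0.018, 0.008], 0.15)]
nest_tag top [([0.519, -0.146, 0.008], 0.77), ([0.454, 0.029, 0.007], 0.51)]
nest_tag side [([0.541, -0.16, 0.011], 0.92), ([0.452, 0.02, 0.005], 0.45)]
handle_pivot top []
handle_pivot side [([0.591, -0.166, 0.095], 0.62)]
handle_end top [([0.594, -0.152, 0.131], 0.38)]
handle_end side [([0.591, -0.163, 0.096], 0.53)]
clamp_tip top [([0.35, 0.304, 0.015], 0.23)]
clamp_tip side [([0.452, 0.019, 0.007], 0.73), ([0.55, -0.154, 0.094], 0.37)]
tray_in top [([0.522, 0.204, 0.003], 0.92)]
tray_in side [([0.53, 0.216, -0.0], 0.92)]
magnet_square_1 top [([0.35, 0.305, 0.015], 0.81)]
magnet_square_1 side [([0.59, 0.023, 0.008], 0.68), ([0.587, -0.165, 0.096], 0.59), ([0.352, 0.293, 0.012], 0.53)]
steel_cup top [([0.766, 0.039, 0.042], 0.72)]
steel_cup side [([0.753, 0.012, 0.051], 0.96)]
spanner_1 top [([0.774, -0.132, 0.008], 0.8)]
spanner_1 side [([0.774, -0.161, 0.011], 0.93)]
1.3 [[ 0.918  0.397  0.   ]
 [ 0.397 -0.918  0.   ]
 [ 0.    -0.    -1.   ]] [ 0.209 -0.482  0.231]
```

View pics/top.png

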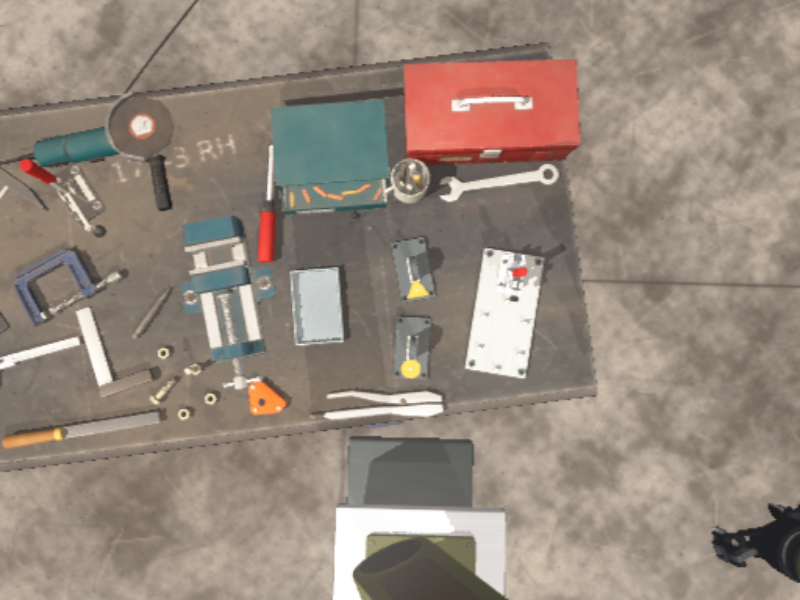

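View pics/side.png

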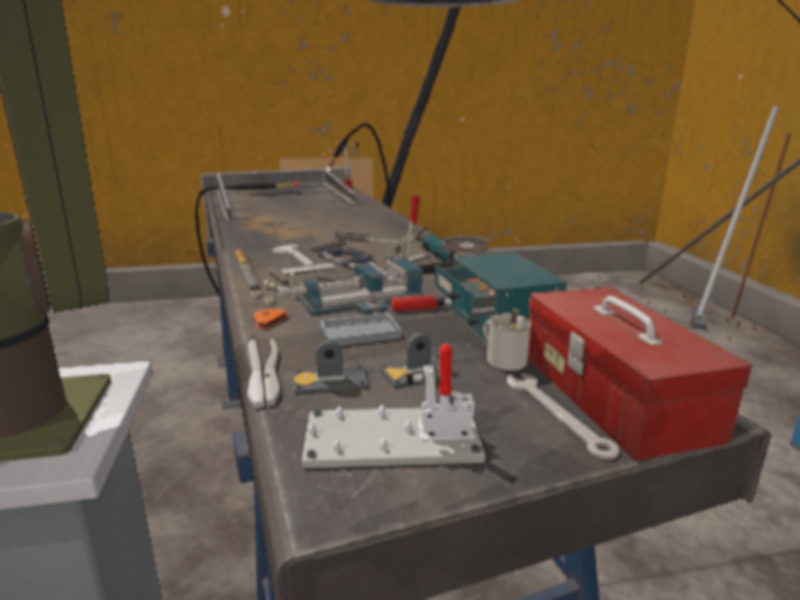

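The top view shows the round tag at about (411,369) and the three-cornered tag at (416,290). Both tags are at the robot-side end of their feet. The nest plate is at (506,312) with the clamp on its far side (515,270), and the tray is at (317,305). Next: rough geometry from depth.

```bash
python3 - <<'E'
from h import *
np.set_printoptions(precision=4,suppress=True)
for n in "ts":
  d=dict(np.load(n+".npz"));W=cloud(d)
  def rect(name,c,r,z0,z1):
    m=(np.hypot(W[...,0]-c[0],W[...,1]-c[1])<r)&(W[...,2]>z0)&(W[...,2]<z1)
    P=W[m]
    if len(P)<8: print(n,name,"few",len(P));return
    (cx,cy),(w,h),a=cv2.minAreaRect((P[:,:2]*1000).astype(np.float32))
    print(n,name,len(P),"c",round(cx,1),round(cy,1),"wh",round(w,1),round(h,1),"a",round(a,1),"zmed",np.median(P[:,2]),"zmax",P[:,2].max(),"mean",P.mean(0))
  rect("bench",(.45,-.05),.04,-.02,.02)
  rect("passed foot",(.485,.02),.075,.004,.014); rect("passed lug",(.485,.02),.06,.045,.09)
  rect("rej foot",(.62,.02),.075,.004,.014); rect("rej lug",(.62,.02),.06,.045,.09)
  rect("plate",(.54,-.15),.14,.007,.018); rect("handle",(.6,-.155),.06,.11,.15)
  rect("tray",(.525,.205),.1,.008,.025)
E
```

```text
t bench 583 c 448.7 -50.6 wh 77.1 78.1 a 1.6 zmed 0.00025584350025953384 zmax 0.0199391706951908 mean [ 0.4498 -0.0505  0.0013]
t passed foot 761 c 487.2 21.0 wh 142.5 141.3 a 36.0 zmed 0.007969862598554478 zmax 0.013935073704189893 mean [0.4769 0.0255 0.0082]
t passed lug 53 c 452.6 27.7 wh 37.1 8.8 a 0.5 zmed 0.06838815326271419 zmax 0.07863102306358116 mean [0.4538 0.0279 0.0679]
t rej foot 774 c 617.5 19.6 wh 145.0 141.1 a 46.4 zmed 0.007962701282018814 zmax 0.01383986518125302 mean [0.6046 0.0277 0.008 ]
t rej lug 57 c 599.6 29.3 wh 40.9 10.1 a 12.3 zmed 0.06765517711689939 zmax 0.07635910480820929 mean [0.5984 0.0296 0.0656]
t plate 2539 c 531.4 -152.9 wh 231.4 258.8 a 42.1 zmed 0.012143648457717982 zmax 0.01799996296832873 mean [ 0.5172 -0.143   0.0121]
t handle 35 c 591.9 -153.6 wh 13.5 13.0 a 51.6 zmed 0.13535157429597966 zmax 0.1422561018088846 mean [ 0.591  -0.1529  0.1326]
t tray 303 c 523.8 227.1 wh 141.5 147.7 a 5.5 zmed 0.015705866254650758 zmax 0.023916057184209638 mean [0.5284 0.2199 0.0153]
s bench 343 c 448.9 -48.2 wh 77.0 74.5 a 39.4 zmed -0.0006454520176407685 zm
[... 251 characters left out ...]
0989867986 zmax 0.07181158411667349 mean [0.4521 0.0215 0.058 ]
s rej foot 276 c 600.4 25.6 wh 113.4 65.3 a 11.7 zmed 0.007722454156456032 zmax 0.013987028937867685 mean [0.5888 0.0224 0.0081]
s rej lug 144 c 599.2 26.0 wh 41.4 13.5 a 12.1 zmed 0.05757840821978133 zmax 0.07216055529951693 mean [0.5981 0.0227 0.0581]
s plate 3022 c 527.7 -108.4 wh 199.0 231.6 a 82.6 zmed 0.011399623643921358 zmax 0.01793243964787189 mean [ 0.5094 -0.1595  0.0116]
s handle 101 c 590.6 -161.8 wh 9.9 13.1 a 70.8 zmed 0.12608657339968543 zmax 0.13976312206160973 mean [ 0.5903 -0.163   0.1255]
s tray 315 c 522.5 228.1 wh 141.0 141.7 a 6.7 zmed 0.0136200306750911 zmax 0.02436519153725819 mean [0.5295 0.2144 0.013 ]
```

```bash
cat >> h.py <<'E'
from scipy.spatial.transform import Rotation as R
import json
def Rdown(yaw,half=0):
    c,s=np.cos(np.radians(yaw)),np.sin(np.radians(yaw));return np.array([[c,s,0],[s,-c,0],[0,0,-1.]])
def plan(wps,start=None):
    """wps: (xyz,R,nrows); prints rounded tool rows"""
    st=robot.state();p,M=np.array(st["eef_pos"]),np.array(st["ee_rot"])
    if start: p,M=np.array(start[0]),start[1]
    for x,Rt,n in wps:
        rows=[];p0,M0=p.copy(),M.copy();rv=R.from_matrix(M0.T@Rt).as_rotvec()
        for k in range(1,n+1):
            f=k/n; s=f if n<4 else .5*f+.5*f*f*(3-2*f)
            pt=p0+s*(np.array(x)-p0);Mt=M0@R.from_rotvec(rv*s).as_matrix()
            r=np.r_[np.round(M.T@(pt-p)*1000,1),np.round(R.from_matrix(M.T@Mt).as_rotvec(),3)]
            rows.append((r+0.0).tolist());p=p+M@(r[:3]/1000);M=M@R.from_rotvec(r[3:]).as_matrix()
        print(json.dumps(rows).replace(" ","").replace(".0,",",").replace(".0]","]"))
def yawof(M): return np.degrees(np.arctan2(M[1][0],M[0][0]))
def wcloud(d,st):
    z=d["z_map"].astype(float);v,u=np.mgrid[:384,:512];K=d["K"]
    a,b=(u-K[0,2])/K[0,0],(v-K[1,2])/K[1,1];th=np.hypot(a,b)+1e-12
    t=np.tan(np.minimum(th,1.5));P=np.stack([a/th*t*z,b/th*t*z,z],-1)
    H=d["hand_eye"];T=P@H[:3,:3].T+H[:3,3]
    W=T@np.array(st["ee_rot"]).T+np.array(st["eef_pos"]);W[(z==0)|(th>1.4)]=np.nan;return W
def wpix(d,st,X):
    H=d["hand_eye"];T=(np.array(X)-st["eef_pos"])@np.array(st["ee_rot"]);C=(T-H[:3,3])@H[:3,:3]
    r=np.linalg.norm(C[...,:2],axis=-1);th=np.arctan2(r,C[...,2]);K=d["K"]
    return np.stack([K[0,2]+K[0,0]*th*C[...,0]/r,K[1,2]+K[1,1]*th*C[...,1]/r],-1)
E
python3 -c "
from h import *
plan([([.45,-.06,.28],Rdown(0),14)])"
```

```text
[[16.7,-12.5,-2.1,0,0,0.018],[21.6,-16.7,-2.7,0,0,0.023],[25.2,-20.6,-3.3,0,0,0.027],[28,-24,-3.7,0,0,0.031],[29.5,-27.1,-4,0,0,0.034],[30.1,-29.4,-4.2,0,0,0.035],[29.8,-31.3,-4.3,0,0,0.036],[28.6,-32.4,-4.4,0,0,0.037],[26.7,-32.6,-4.2,0,0,0.035],[24.3,-31.8,-4,0,0,0.034],[21.4,-30,-3.7,0,0,0.031],[18,-27.1,-3.3,0,0,0.027],[14.5,-23.1,-2.7,0,0,0.023],[10.7,-17.9,-2.1,0,0,0.018]]
```

>>> move_arm(
  targets=[
    [[16.7, -12.5, -2.1, 0, 0, 0.018], [21.6, -16.7, -2.7, 0, 0, 0.023], [25.2, -20.6, -3.3, 0, 0, 0.027], [28, -24, -3.7, 0, 0, 0.031], [29.5, -27.1, -4, 0, 0, 0.034], [30.1, -29.4, -4.2, 0, 0, 0.035], [29.8, -31.3, -4.3, 0, 0, 0.036], [28.6, -32.4, -4.4, 0, 0, 0.037], [26.7, -32.6, -4.2, 0, 0, 0.035], [24.3, -31.8, -4, 0, 0, 0.034], [21.4, -30, -3.7, 0, 0, 0.031], [18, -27.1, -3.3, 0, 0, 0.027], [14.5, -23.1, -2.7, 0, 0, 0.023], [10.7, -17.9, -2.1, 0, 0, 0.018], [0, 0, 0, 0, 0, 0], [0, 0, 0, 0, 0, 0]],
  ],
)

```text
t: 2.9
eef_pos: [0.4497, -0.06, 0.2799]
ee_rot: [[1.0, 0.001, -0.001], [0.001, -1.0, -0.001], [-0.001, 0.001, -1.0]]
wrist_force: [-0.2, 0.7, 0.1]
opening: 1.004
grip_force: 0.0
```

```bash
cat > look.py <<'E'
from h import *
import sys
np.set_printoptions(precision=4,suppress=True)
st=robot.state();d=optics.capture("wrist");n=sys.argv[1]
np.savez(n+".npz",pos=st["eef_pos"],rot=st["ee_rot"],**d)
save(n+".png",cv2.resize(d["image"],(800,600),interpolation=cv2.INTER_CUBIC))
print(st["t"],np.array(st["eef_pos"]),yawof(st["ee_rot"]),np.array(st["wrist_force"]),st["opening"],st["grip_force"])
for k in sys.argv[2:]:
    print(k,[(np.round(r["xyz"],4).tolist(),round(r["p"],2)) for r in optics.search_frame(d,k)[:2]])
E
python3 look.py w1 passed_grip passed_tag rejected_grip nest nest_tag handle_pivot handle_end clamp_tip
python3 -c "
from h import *
d=np.load('w1.npz');print(d['K'],d['hand_eye'])"
```

```text
2.9 [ 0.4497 -0.06    0.2799] 0.06543387105950145 [-0.1781  0.674   0.1176] 1.003653742349356 0.0
passed_grip [([0.4558, 0.0265, 0.0087], 0.78)]
passed_tag [([0.4587, 0.022, 0.0082], 0.7)]
rejected_grip [([0.5973, 0.0275, 0.0085], 0.63), ([0.5874, -0.1521, 0.1221], 0.59)]
nest [([0.5954, 0.0221, 0.0078], 0.63), ([0.5242, -0.1401, 0.0108], 0.62)]
nest_tag [([0.521, -0.1399, 0.0122], 0.78)]
handle_pivot [([0.5899, -0.1547, 0.1233], 0.57), ([0.5474, -0.1471, 0.0965], 0.45)]
handle_end [([0.5912, -0.1519, 0.1273], 0.84)]
clamp_tip [([0.5467, -0.1502, 0.096], 0.72), ([0.5229, -0.1407, 0.0094], 0.67)]
[[297.31863964   0.         254.39553236]
 [  0.         297.31863964 189.62379464]
 [  0.           0.           1.        ]] [[-9.60057384e-04 -9.63645092e-01 -2.67183861e-01  6.78111543e-02]
 [ 9.99999177e-01 -6.97835623e-04 -1.07637759e-03  4.48078363e-04]
 [ 8.50795565e-04 -2.67184675e-01  9.63644969e-01 -1.43498530e-01]
 [ 0.00000000e+00  0.00000000e+00  0.00000000e+00  1.00000000e+00]]
```

View pics/w1.png

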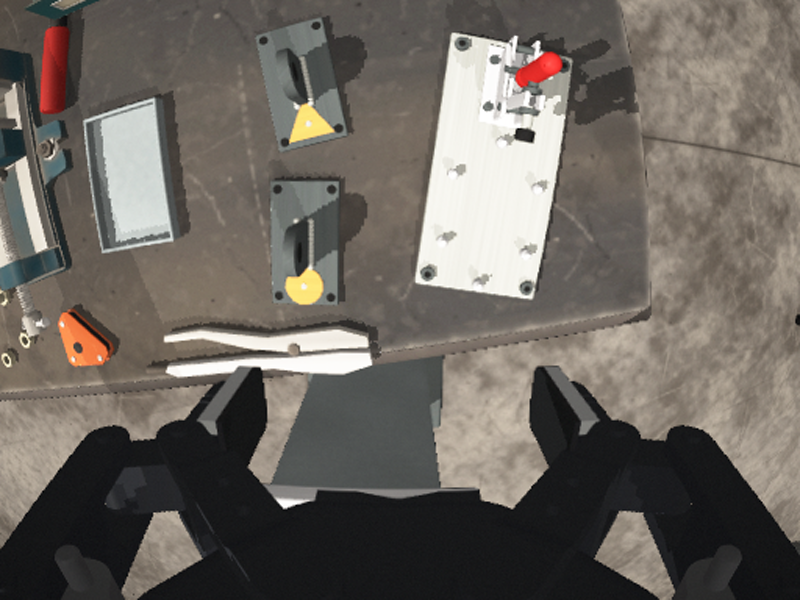

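The wrist view shows the round tag at (305,286), the triangle at (312,124), and the tray at (135,172). The six pins are at (503,141), (455,170), (540,186), (445,236), (528,247) and (481,280), with the clamp at (525,75). Next: fit these precisely.

```bash
python3 - <<'E'
from h import *
np.set_printoptions(precision=4,suppress=True)
d=dict(np.load("w1.npz"));st=dict(eef_pos=d["pos"],ee_rot=d["rot"]);W=wcloud(d,st)
Z=W[...,2]
def near(c,r,z0,z1): return (np.hypot(W[...,0]-c[0],W[...,1]-c[1])<r)&(Z>z0)&(Z<z1)
print("bench",np.nanmedian(Z[near((.47,-.05),.03,-.02,.02)]))
def rect(name,c,r,z0,z1):
    m=near(c,r,z0,z1).astype(np.uint8);m=cv2.morphologyEx(m,cv2.MORPH_OPEN,np.ones((2,2)))
    k,l,s,_=cv2.connectedComponentsWithStats(m);j=1+np.argmax(s[1:,4]);P=W[l==j]
    (cx,cy),(w,h),a=cv2.minAreaRect((P[:,:2]*1000).astype(np.float32))
    if w<h: a-=90
    print(name,len(P),"c",round(cx,1),round(cy,1),"wh",round(w,1),round(h,1),"yaw",round(a,1),"z",np.median(P[:,2]))
for z0 in (.003,.005):
  rect("passed",(.455,.027),.075,z0,.08); rect("rej",(.598,.027),.075,z0,.08)
rect("plug",(.455,.027),.05,.03,.09); rect("rlug",(.598,.027),.05,.03,.09)
rect("plate",(.52,-.14),.14,.007,.018); rect("tray",(.525,.205),.1,.002,.03)
rect("handle",(.59,-.153),.03,.11,.15)
m=near((.475,-.145),.095,.019,.032).astype(np.uint8);m[W[...,1]>-.09]=0
k,l,s,_=cv2.connectedComponentsWithStats(m)
for j in range(1,k):
  P=W[l==j]
  if len(P)>3: print("pin",len(P),P.mean(0),P[:,2].max())
# pins by pixel -> plane z=.022
H=d["hand_eye"];K=d["K"]
for u,v in [(503,141),(455,170),(540,186),(445,236),(528,247),(481,280)]:
  a,b=(u*.64-.2-K[0,2])/K[0,0],(v*.64-.2-K[1,2])/K[1,1];th=np.hypot(a,b)
  r=d["rot"]@(H[:3,:3]@np.array([a/th*np.sin(th),b/th*np.sin(th),np.cos(th)]));o=d["rot"]@H[:3,3]+d["pos"]
  print("px pin",o+r*(.022-o[2])/r[2])
E
```

```text
bench 0.0008663141855069778
passed 3455 c nan nan wh 0.0 0.0 yaw 0.0 z nan
rej 3501 c 598.3 25.9 wh 115.2 63.5 yaw 12.4 z nan
passed 3453 c 450.8 25.2 wh 61.7 121.0 yaw -5.3 z nan
rej 3485 c 598.5 25.6 wh 115.0 62.9 yaw 12.4 z nan
plug 435 c 446.3 26.1 wh 16.8 55.9 yaw -16.5 z 0.061538305280316646
rlug 429 c 603.7 31.5 wh 51.6 19.3 yaw 10.3 z nan
plate 10459 c 518.5 -149.8 wh 108.9 233.9 yaw -10.5 z nan
tray 4611 c 523.0 205.3 wh 142.7 88.6 yaw 6.9 z nan
handle 276 c 603.3 -180.4 wh 13.7 68.6 yaw -61.2 z nan
pin 7 [ 0.5664 -0.143   0.0256] 0.03141550936858026
pin 14 [ 0.5651 -0.1617  0.0254] 0.03152245820702537
pin 48 [ 0.5446 -0.1497  0.0248] 0.02943948484735015
pin 40 [ 0.5156 -0.1072  0.0251] 0.029073813034570073
pin 36 [ 0.5053 -0.183   0.0251] 0.02874441689359286
pin 42 [ 0.4572 -0.0992  0.0252] 0.02973938889343558
pin 39 [ 0.446  -0.1744  0.0244] 0.028271433696446968
pin 43 [ 0.4179 -0.1316  0.0247] 0.0282927885313477
px pin [ 0.5456 -0.151   0.022 ]
px pin [ 0.5188 -0.1092  0.022 ]
px pin [ 0.5075 -0.1857  0.022 ]
px pin [ 0.461  -0.1014  0.022 ]
px pin [ 0.4523 -0.177   0.022 ]
px pin [ 0.4216 -0.1349  0.022 ]
```

```bash
python3 -c "
from h import *
plan([([.414,-.131,.2],Rdown(-8),6),([.40,.02,.2],Rdown(-2),7)])"
```

```text
[[-4.3,8.5,9.6,0,0,0.017],[-6.1,12.5,14.1,0,0,0.024],[-6.6,14.7,16.3,0,0,0.028],[-6.3,14.8,16.3,0,0,0.029],[-5,13,14.1,0,0,0.024],[-3.3,9,9.6,0,0,0.017]]
[[-3.5,-14.6,0,0,0,-0.01],[-4.7,-21.2,0,0,0,-0.015],[-5.3,-25.1,0,0,0,-0.018],[-5.1,-26.5,0,0,0,-0.019],[-4.3,-25.2,0,0,0,-0.018],[-3.3,-21.5,0,0,0,-0.015],[-2.1,-14.9,0,0,0,-0.01]]
```

>>> move_arm(
  targets=[
    [[-4.3, 8.5, 9.6, 0, 0, 0.017], [-6.1, 12.5, 14.1, 0, 0, 0.024], [-6.6, 14.7, 16.3, 0, 0, 0.028], [-6.3, 14.8, 16.3, 0, 0, 0.029], [-5, 13, 14.1, 0, 0, 0.024], [-3.3, 9, 9.6, 0, 0, 0.017], [0, 0, 0, 0, 0, 0], [0, 0, 0, 0, 0, 0]],
  ],
)

```text
t: 4.15
eef_pos: [0.4142, -0.1307, 0.2001]
ee_rot: [[0.99, -0.139, 0.0], [-0.139, -0.99, 0.0], [0.0, -0.0, -1.0]]
wrist_force: [0.4, -0.7, 0.2]
opening: 1.002
grip_force: 0.0
```

```bash
python3 look.py w2
```

```text
4.15 [ 0.4142 -0.1307  0.2001] -8.001003367832137 [ 0.3602 -0.7273  0.2049] 1.0018650267163143 0.0
```

>>> move_arm(
  targets=[
    [[-3.5, -14.6, 0, 0, 0, -0.01], [-4.7, -21.2, 0, 0, 0, -0.015], [-5.3, -25.1, 0, 0, 0, -0.018], [-5.1, -26.5, 0, 0, 0, -0.019], [-4.3, -25.2, 0, 0, 0, -0.018], [-3.3, -21.5, 0, 0, 0, -0.015], [-2.1, -14.9, 0, 0, 0, -0.01], [0, 0, 0, 0, 0, 0], [0, 0, 0, 0, 0, 0]],
  ],
)

```text
t: 5.1
eef_pos: [0.3994, 0.0001, 0.2004]
ee_rot: [[1.0, -0.012, 0.001], [-0.012, -1.0, 0.016], [0.001, -0.017, -1.0]]
wrist_force: [-0.3, 0.8, 0.3]
opening: 0.998
grip_force: 0.0
```

```bash
python3 look.py w3; python3 - <<'E'
from h import *
np.set_printoptions(precision=4,suppress=True)
def load(n):
  d=dict(np.load(n+".npz"));return d,wcloud(d,dict(eef_pos=d["pos"],ee_rot=d["rot"]))
def comps(W,c,r,z0,z1,name,mn=8):
  m=((np.hypot(W[...,0]-c[0],W[...,1]-c[1])<r)&(W[...,2]>z0)&(W[...,2]<z1)).astype(np.uint8)
  k,l,s,_=cv2.connectedComponentsWithStats(m,connectivity=4)
  for j in range(1,k):
    P=W[l==j]
    if len(P)>=mn:
      (cx,cy),(w,h),a=cv2.minAreaRect((P[:,:2]*1000).astype(np.float32))
      if w<h: a-=90
      print(name,len(P),"mean",P.mean(0),"zmax",P[:,2].max(),"rect",round(cx,1),round(cy,1),round(w,1),round(h,1),"yaw",round(a,1))
d,W=load("w2")
print("plate z",np.nanmedian(W[...,2][(np.hypot(W[...,0]-.48,W[...,1]+.14)<.02)]))
comps(W,(.481,-.141),.085,.023,.032,"pin")
d,W=load("w3")
comps(W,(.453,.027),.068,.004,.012,"foot",300)
comps(W,(.453,.027),.068,.004,.08,"all",300)
comps(W,(.453,.027),.04,.064,.08,"lugtop",10)
d,W=load("w1");comps(W,(.453,.027),.066,.004,.08,"all w1",300)
E
```

```text
5.1 [0.3994 0.0001 0.2004] -0.688315585385208 [-0.3408  0.8191  0.2555] 0.997609841775702 0.0
plate z 0.01286926224191251
pin 55 mean [ 0.5441 -0.1506  0.026 ] zmax 0.029163956401858038 rect 544.6 -150.4 7.4 7.9 yaw -7.8
pin 52 mean [ 0.5157 -0.1081  0.0258] zmax 0.02888104410031128 rect 516.1 -107.8 7.5 8.8 yaw -9.6
pin 59 mean [ 0.505  -0.1838  0.0258] zmax 0.029111889927500523 rect 505.4 -183.9 8.6 8.9 yaw -8.7
pin 65 mean [ 0.446  -0.1749  0.0256] zmax 0.029468676265823168 rect 445.8 -175.0 8.8 9.7 yaw -71.2
pin 60 mean [ 0.4562 -0.0996  0.0257] zmax 0.028815966985484442 rect 456.1 -99.2 8.6 8.9 yaw -10.3
pin 54 mean [ 0.4175 -0.1328  0.0259] zmax 0.028811777040448378 rect 417.4 -133.0 8.8 8.0 yaw 81.3
foot 4897 mean [0.4539 0.0248 0.0091] zmax 0.011969552619965546 rect 452.7 25.6 64.6 115.7 yaw -2.0
all 5652 mean [0.4537 0.0246 0.0149] zmax 0.07392733986722688 rect 452.7 25.6 64.6 115.7 yaw -2.0
lugtop 378 mean [0.4526 0.0255 0.0701] zmax 0.07392733986722688 rect 452.9 26.0 10.3 34.2 yaw -2.0
all w1 3454 mean [0.4557 0.0233 0.0159] zmax 0.07428415524572315 rect 453.0 25.5 64.5 116.2 yaw -2.2
```

View pics/w3.png

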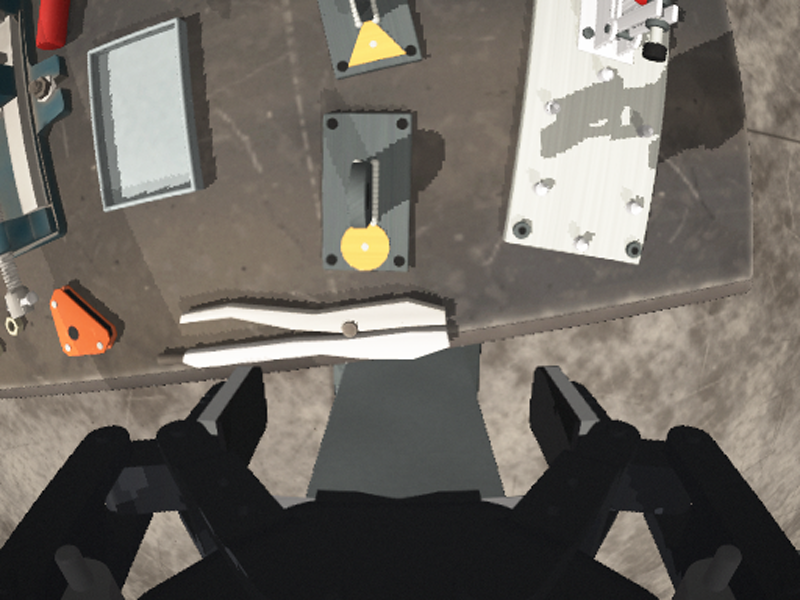

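The round-tag bracket is centred at about (367,190) with its tag at (365,247), towards the robot. The fits give 64.6 x 115.7 mm and yaw -2.0°, which match the stated size. The last move fell 20 mm short, so I'm checking the joints.

```bash
python3 - <<'E'
from h import *
np.set_printoptions(precision=4,suppress=True)
s=robot.state();print(s["t"],np.array(s["q"]),np.array(s["qvel"]),np.array(s["eef_pos"]));print(np.array(s["ee_rot"]))
E
```

```text
5.15 [-0.0136  0.0628 -0.4668  1.0406  0.0166  3.1406] [-0.0059  0.0018 -0.0017 -0.0007  0.0025  0.0004] [ 0.3994 -0.0001  0.2004]
[[ 0.9999 -0.0125  0.0007]
 [-0.0126 -0.9998  0.0166]
 [ 0.0005 -0.0166 -0.9999]]
```

Joint 6 hit its range limit: q6 = q1 − yaw + 180°. I'll grasp with the half-turned tool (yaw 178°), which puts q6 near 0.

```bash
python3 -c "
from h import *
plan([([.43,.013,.17],Rdown(88),12),([.4528,.0257,.13],Rdown(178),12),([.4528,.0257,.031],Rdown(178),7)])"
```

```text
[[1.6,-0.7,1.6,-0.001,-0.001,-0.08],[2.1,-0.7,2.1,-0.001,-0.001,-0.106],[2.7,-0.6,2.5,-0.001,-0.001,-0.129],[3.1,-0.3,2.8,-0.001,-0.001,-0.144],[3.3,0.2,3.1,-0.001,-0.001,-0.155],[3.3,0.7,3.1,-0.002,-0.002,-0.16],[3.3,1.2,3.2,-0.001,-0.001,-0.161],[2.8,1.7,3,-0.001,-0.001,-0.155],[2.5,1.9,2.9,-0.001,-0.001,-0.144],[1.8,2,2.5,-0.001,-0.002,-0.128],[1.4,1.9,2.1,-0.001,0,-0.107],[0.8,1.5,1.5,-0.001,-0.001,-0.079]]
[[0.7,1.1,2.1,0,0,-0.081],[0.8,1.7,2.7,0,0,-0.108],[0.7,2,3.3,0,0,-0.13],[0.6,2.4,3.8,0,0,-0.147],[0.2,2.6,4,0,0,-0.157],[-0.2,2.7,4.1,0,0,-0.163],[-0.6,2.6,4.2,0,0,-0.162],[-1.1,2.4,4,0,0,-0.158],[-1.3,2,3.7,0,0,-0.146],[-1.4,1.7,3.3,0,0,-0.13],[-1.3,1.2,2.8,0,0,-0.108],[-1.1,0.8,2,0,0,-0.081]]
[[0,0,9.8,0,0,0],[0,0,14.2,0,0,0],[0,0,16.7,0,0,0],[0,0,17.6,0,0,0],[0,0,16.8,0,0,0],[0,0,14.1,0,0,0],[0,0,9.8,0,0,0]]
```

>>> move_arm(
  targets=[
    [[0, 0, 2, 0, 0, -0.08], [0, 0, 2, 0, 0, -0.14], [0, 0, 2, 0, 0, -0.148], [0, 0, 2, 0, 0, -0.148], [0, 0, 2, 0, 0, -0.148], [0, 0, 2, 0, 0, -0.148], [0, 0, 2, 0, 0, -0.148], [0, 0, 2, 0, 0, -0.148], [0, 0, 2, 0, 0, -0.148], [0, 0, 2, 0, 0, -0.148], [0, 0, 2, 0, 0, -0.148], [0, 0, 2, 0, 0, -0.148], [0, 0, 2, 0, 0, -0.148], [0, 0, 2, 0, 0, -0.148], [0, 0, 2, 0, 0, -0.148], [0, 0, 2, 0, 0, -0.148], [0, 0, 2, 0, 0, -0.148], [0, 0, 2, 0, 0, -0.148], [0, 0, 0, 0, 0, -0.14], [0, 0, 0, 0, 0, -0.1]],
  ],
)

```text
t: 7.15
eef_pos: [0.3993, 0.0002, 0.1642]
ee_rot: [[-0.949, 0.317, 0.0], [0.317, 0.948, 0.017], [0.005, 0.016, -1.0]]
wrist_force: [0.8, -0.4, -0.4]
opening: 1.002
grip_force: 0.0
```

```bash
python3 -c "
from h import *
plan([([.4528,.0257,.13],Rdown(178),5),([.4528,.0257,.031],Rdown(178),7)])"
```

```text
[[-6.5,6.2,5.3,0.003,0,-0.044],[-10,8.6,7.7,0.003,-0.001,-0.064],[-11.6,9,8.5,0.004,-0.001,-0.071],[-11.1,7.3,7.7,0.004,0,-0.065],[-7.8,4.4,5.2,0.003,-0.001,-0.043]]
[[0,0,9.8,0,0,0],[0,0,14.2,0,0,0],[0,0,16.7,0,0,0],[0,0.1,17.6,0,0,0],[0,0,16.7,0,0,0],[0,0,14.2,0,0,0],[0,0,9.8,0,0,0]]
```

>>> move_arm(
  targets=[
    [[-6.5, 6.2, 5.3, 0.003, 0, -0.044], [-10, 8.6, 7.7, 0.003, -0.001, -0.064], [-11.6, 9, 8.5, 0.004, -0.001, -0.071], [-11.1, 7.3, 7.7, 0.004, 0, -0.065], [-7.8, 4.4, 5.2, 0.003, -0.001, -0.043], [0, 0, 0, 0, 0, 0], [0, 0, 0, 0, 0, 0]],
  ],
)

```text
t: 7.85
eef_pos: [0.4524, 0.0257, 0.13]
ee_rot: [[-0.999, 0.04, -0.001], [0.04, 0.999, -0.0], [0.001, -0.0, -1.0]]
wrist_force: [-0.4, -0.1, 0.3]
opening: 1.001
grip_force: 0.0
```

```bash
python3 look.py w4; python3 -c "
from h import *
s=robot.state();print(np.round(s['ee_rot'],4))
d=dict(np.load('w4.npz'));W=wcloud(d,dict(eef_pos=d['pos'],ee_rot=d['rot']))
m=(np.hypot(W[...,0]-.453,W[...,1]-.026)<.068)
for z0,z1 in ((.004,.08),(.064,.08)):
  P=W[m&(W[...,2]>z0)&(W[...,2]<z1)];print(len(P),P.mean(0),cv2.minAreaRect((P[:,:2]*1000).astype(np.float32)))
plan([([.4528,.0257,.031],Rdown(178),7)])"
```

```text
7.85 [0.4524 0.0257 0.13  ] 177.70747732308635 [-0.4136 -0.1492  0.2986] 1.0006575433652654 0.0
[[-9.992e-01  3.990e-02 -4.000e-04]
 [ 3.990e-02  9.992e-01 -4.000e-04]
 [ 3.000e-04 -4.000e-04 -1.000e+00]]
8277 [0.4476462  0.02572611 0.0148822 ] ((452.26666259765625, 25.616117477416992), (64.83394622802734, 115.78069305419922), 87.99422454833984)
587 [0.4502366  0.02555534 0.07019685] ((452.06903076171875, 25.425960540771484), (9.656942367553711, 34.30473327636719), 88.02078247070312)
[[0,0,9.8,0,0,0],[-0.1,0,14.2,0,0,-0.001],[-0.1,0,16.8,0,0,-0.001],[-0.1,0,17.6,0,0,-0.001],[-0.1,0,16.8,0,0,-0.001],[0,0,14.1,0,0,0],[-0.1,0,9.9,0,0,-0.001]]
```

>>> move_arm(
  targets=[
    [[0, 0, 9.8, 0, 0, 0], [0, 0, 14.2, 0, 0, -0.001], [0, 0, 16.8, 0, 0, -0.001], [0, 0, 17.6, 0, 0, -0.001], [0, 0, 16.8, 0, 0, -0.001], [0, 0, 14.1, 0, 0, 0], [0, 0, 9.8, 0, 0, -0.001], [0, 0, 0, 0, 0, 0]],
  ],
)

```text
t: 8.7
eef_pos: [0.4512, 0.0261, 0.0298]
ee_rot: [[-0.999, 0.034, -0.003], [0.034, 0.999, -0.0], [0.003, -0.0, -1.0]]
wrist_force: [-0.1, -0.1, 0.3]
opening: 0.998
grip_force: 0.0
```

>>> move_arm(
  targets=[
    [[0, 0, 0, 0, 0, 0], [0, 0, 0, 0, 0, 0], [0, 0, 0, 0, 0, 0], [0, 0, 0, 0, 0, 0], [0, 0, 0, 0, 0, 0], [0, 0, 0, 0, 0, 0], [0, 0, 0, 0, 0, 0], [0, 0, 0, 0, 0, 0], [0, 0, 0, 0, 0, 0], [0, 0, 0, 0, 0, 0]],
  ],
  hand=0,
  force=60,
)

```text
t: 9.7
eef_pos: [0.453, 0.0262, 0.0313]
ee_rot: [[-0.999, 0.033, 0.001], [0.033, 0.999, -0.0], [-0.001, -0.0, -1.0]]
wrist_force: [-0.9, -1.2, 4.8]
opening: 0.105
grip_force: 60.8
```

```bash
python3 -c "
from h import *
s=robot.state();p=np.array(s['eef_pos']);print(s['t'],p,yawof(s['ee_rot']),s['opening'],s['grip_force'],s['wrist_force'])
plan([(p+[0,0,.06],Rdown(178),4),([.4808,-.1412,.091],Rdown(171.9),9)])"
```

```text
9.7 [0.45302293 0.02617315 0.03131206] 178.0934959396761 0.10540544623116023 60.81598833203316 [-0.85804265 -1.18764786  4.7728711 ]
[[0,0,-12.2,0,0,0],[0,0,-17.8,0,0,0.001],[0,0,-17.8,0,0.001,0],[0,0,-12.2,0,0,0.001]]
[[-2.5,-12.1,0,0,0,0.008],[-3.5,-16.8,0.1,0,0,0.01],[-4.5,-20.3,0,0,0,0.013],[-5.2,-22.2,0.1,0,0,0.015],[-5.7,-22.8,0,0,0,0.014],[-5.9,-22,0.1,0,0,0.015],[-5.6,-20,0,0,0,0.013],[-4.9,-16.5,0.1,0,0,0.01],[-3.6,-11.8,0,0,0,0.008]]
```

>>> move_arm(
  targets=[
    [[0, 0, -12.2, 0, 0, 0], [0, 0, -17.8, 0, 0, 0.001], [0, 0, -17.8, 0, 0.001, 0], [0, 0, -12.2, 0, 0, 0.001], [-2.5, -12.1, 0, 0, 0, 0.008], [-3.5, -16.8, 0.1, 0, 0, 0.01], [-4.5, -20.3, 0, 0, 0, 0.013], [-5.2, -22.2, 0.1, 0, 0, 0.015], [-5.7, -22.8, 0, 0, 0, 0.014], [-5.9, -22, 0.1, 0, 0, 0.015], [-5.6, -20, 0, 0, 0, 0.013], [-4.9, -16.5, 0.1, 0, 0, 0.01], [-3.6, -11.8, 0, 0, 0, 0.008], [0, 0, 0, 0, 0, 0], [0, 0, 0, 0, 0, 0], [0, 0, 0, 0, 0, 0]],
  ],
)

```text
t: 11.3
eef_pos: [0.4798, -0.1403, 0.0901]
ee_rot: [[-0.99, 0.14, -0.002], [0.14, 0.99, 0.001], [0.002, 0.0, -1.0]]
wrist_force: [-0.5, 0.0, -4.6]
opening: 0.108
grip_force: 59.5
```

```bash
python3 look.py w5; python3 -c "
from h import *
s=robot.state();print(np.round(s['ee_rot'],4))
d=dict(np.load('w5.npz'));W=wcloud(d,dict(eef_pos=d['pos'],ee_rot=d['rot']))
m=(np.hypot(W[...,0]-.481,W[...,1]+.1412)<.075)
P=W[m&(W[...,2]>.06)&(W[...,2]<.078)];print(len(P),P.mean(0),cv2.minAreaRect((P[:,:2]*1000).astype(np.float32)))
c,q,_,_=np.linalg.lstsq(np.c_[P[:,:2]-P[:,:2].mean(0),np.ones(len(P))],P[:,2],rcond=None)[0:4];print('plane',c)
m=((np.hypot(W[...,0]-.481,W[...,1]+.1412)<.085)&(W[...,2]>.022)&(W[...,2]<.032)).astype(np.uint8)
k,l,st,_=cv2.connectedComponentsWithStats(m)
for j in range(1,k):
  if st[j,4]>8: print(st[j,4],W[l==j].mean(0))
"
```

```text
11.3 [ 0.4798 -0.1403  0.0901] 171.95222602357958 [-0.4704  0.0268 -4.5713] 0.10809497278410664 59.51718628406525
[[-9.902e-01  1.397e-01 -1.700e-03]
 [ 1.397e-01  9.902e-01  5.000e-04]
 [ 1.700e-03  3.000e-04 -1.000e+00]]
11274 [ 0.45196048 -0.13674084  0.0683466 ] ((463.9438171386719, -138.52316284179688), (64.51676940917969, 85.75869750976562), 81.86654663085938)
plane [-0.00913366  0.00147303  0.0683466 ]
149 [ 0.41640442 -0.13288691  0.02559751]
55 [ 0.44458548 -0.17738779  0.02580202]
18 [ 0.45627055 -0.09619668  0.02450094]
50 [ 0.50313445 -0.18580223  0.02559988]
18 [ 0.51467434 -0.10447596  0.0248606 ]
```

View pics/w5.png

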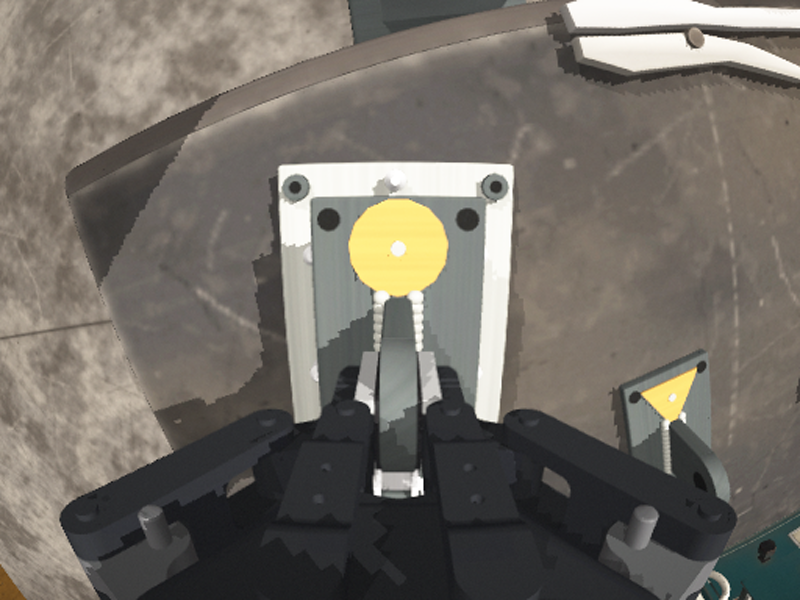

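The bracket is held level with its tag towards the robot, between the pins (end pin visible at (397,180)). Measured centre is (0.479,-0.1407) and yaw is -8.1°. I'm lowering it with a small correction.

```bash
python3 -c "
from h import *
plan([([.4812,-.1412,.061],Rdown(171.9),3)])"
```

```text
[[-0.5,-0.2,9.8,0,-0.001,0],[-0.4,-0.3,9.7,0,0,0.001],[-0.4,-0.2,9.8,0,-0.001,0]]
```

>>> move_arm(
  targets=[
    [[-0.5, -0.2, 9.8, 0, -0.001, 0], [-0.4, -0.3, 9.7, 0, 0, 0.001], [-0.4, -0.2, 9.8, 0, -0.001, 0], [0, 0, 0, 0, 0, 0], [0, 0, 0, 0, 0, 0], [0, 0, 0, 0, 0, 0]],
  ],
)

```text
t: 11.95
eef_pos: [0.482, -0.1421, 0.0614]
ee_rot: [[-0.99, 0.142, 0.002], [0.142, 0.99, -0.001], [-0.002, -0.0, -1.0]]
wrist_force: [0.3, 0.3, -4.3]
opening: 0.107
grip_force: 59.4
```

```bash
python3 -c "
from h import *
s=robot.state();print(s['t'],np.round(s['eef_pos'],4),yawof(s['ee_rot']),np.round(s['wrist_force'],1),np.round(s['ee_rot'],4)[2]);plan([([.4812,-.1412,.046],Rdown(171.9),5)])"
```

```text
11.95 [ 0.482  -0.1421  0.0614] 171.85383087548746 [ 0.3  0.3 -4.3] [-1.6e-03 -3.0e-04 -1.0e+00]
[[0.1,0.1,2.3,0,0,0],[0.2,0.2,3.5,0,0.001,0],[0.3,0.2,3.8,0,0,-0.001],[0.2,0.1,3.5,0,0,0],[0.1,0.1,2.3,0,0.001,0]]
```

>>> move_arm(
  targets=[
    [[0.2, 0.2, 2.3, 0, 0, 0], [0.3, 0.3, 3.5, 0, 0.001, 0], [0.2, 0.2, 3.8, 0, 0, 0], [0, 0, 3.5, 0, 0, 0], [0, 0, 2, 0, 0, 0], [0, 0, 0, 0, 0, 0], [0, 0, 0, 0, 0, 0], [0, 0, 0, 0, 0, 0]],
  ],
)

```text
t: 12.75
eef_pos: [0.4813, -0.1412, 0.0463]
ee_rot: [[-0.99, 0.142, 0.001], [0.142, 0.99, -0.0], [-0.001, -0.0, -1.0]]
wrist_force: [-0.1, -0.2, -5.4]
opening: 0.109
grip_force: 59.4
```

```bash
python3 look.py w6; python3 -c "
from h import *
d=dict(np.load('w6.npz'));W=wcloud(d,dict(eef_pos=d['pos'],ee_rot=d['rot']))
m=(np.hypot(W[...,0]-.481,W[...,1]+.1412)<.075)
P=W[m&(W[...,2]>.018)&(W[...,2]<.032)];print(len(P),P.mean(0),np.median(P[:,2]))"
```

```text
12.75 [ 0.4813 -0.1412  0.0463] 171.85375314265536 [-0.082  -0.1891 -5.3767] 0.10902367868734474 59.38071705400944
12567 [ 0.45521567 -0.13784877  0.02446493] 0.024281542429683684
```

View pics/w6.png

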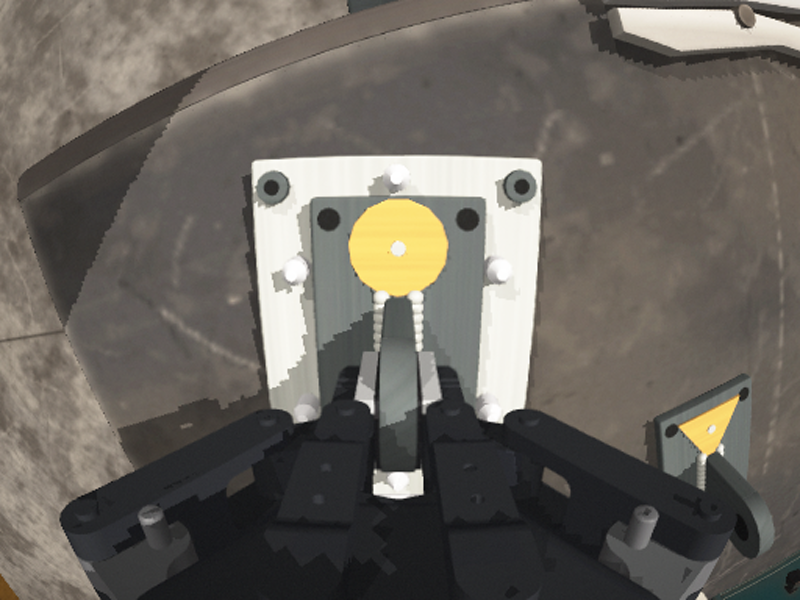

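The bracket is among the pins: side pins at (295,270) and (500,270) have equal gaps to the foot edges, the end pin at (397,175) is clear, and there is no contact force. I'm lowering the last 3 mm or so.

>>> move_arm(
  targets=[
    [[0, 0, 1, 0, 0, 0], [0, 0, 1, 0, 0, 0], [0, 0, 0.8, 0, 0, 0], [0, 0, 0.5, 0, 0, 0], [0, 0, 0, 0, 0, 0], [0, 0, 0, 0, 0, 0]],
  ],
)

```text
t: 13.4
eef_pos: [0.4811, -0.1412, 0.0433]
ee_rot: [[-0.99, 0.142, 0.0], [0.142, 0.99, -0.0], [-0.0, -0.0, -1.0]]
wrist_force: [-3.4, 0.3, 2.9]
opening: 0.11
grip_force: 60.5
```

>>> move_arm(
  targets=[
    [[0, 0, 0, 0, 0, 0], [0, 0, 0, 0, 0, 0], [0, 0, 0, 0, 0, 0], [0, 0, 0, 0, 0, 0], [0, 0, 0, 0, 0, 0], [0, 0, -6, 0, 0, 0], [0, 0, -14, 0, 0, 0], [0, 0, -20, 0, 0, 0], [0, 0, -20, 0, 0, 0], [0, 0, -20, 0, 0, 0], [0, 0, -14, 0, 0, 0], [0, 0, -6, 0, 0, 0], [0, 0, 0, 0, 0, 0]],
  ],
  hand=60,
)

```text
t: 14.7
eef_pos: [0.4818, -0.1414, 0.1439]
ee_rot: [[-0.99, 0.142, 0.002], [0.142, 0.99, -0.001], [-0.002, -0.001, -1.0]]
wrist_force: [0.5, -0.1, -0.0]
opening: 0.701
grip_force: 0.0
```

```bash
python3 look.py w7 handle_end handle_pivot; python3 -c "
from h import *
d=dict(np.load('w7.npz'));W=wcloud(d,dict(eef_pos=d['pos'],ee_rot=d['rot']))
m=(np.hypot(W[...,0]-.481,W[...,1]+.1412)<.058)
P=W[m&(W[...,2]>.0165)&(W[...,2]<.026)];print(len(P),P.mean(0))
c=np.linalg.lstsq(np.c_[P[:,:2]-P[:,:2].mean(0),np.ones(len(P))],P[:,2],rcond=None)[0];print('plane',c)
s=optics.capture('side');print([(np.round(r['xyz'],3).tolist(),round(r['p'],2)) for r in optics.search_frame(s,'handle_end')]);save('s2.png',cv2.resize(s['image'][180:330,170:330],(640,600),interpolation=cv2.INTER_CUBIC))
W=cloud(s);m=(np.hypot(W[...,0]-.594,W[...,1]+.157)<.03)&(W[...,2]>.07)&(W[...,2]<.145);I=s['image'].astype(int);m&=(I[...,0]>140)&(I[...,1]<90)
P=W[m];print(len(P),P.mean(0),P.min(0),P.max(0))
print(np.array([.4808,-.1414,0])+.114*np.array([.990,-.141,0]))"
```

```text
14.7 [ 0.4818 -0.1414  0.1439] 171.8525293341924 [ 0.5365 -0.1318 -0.0006] 0.7007104093532366 0.0
handle_end []
handle_pivot [([0.5437, -0.1482, 0.0977], 0.47)]
7223 [ 0.47704269 -0.14096011  0.02140796]
plane [-0.00908618  0.00152531  0.02140796]
[([0.594, -0.166, 0.097], 0.79)]
197 [ 0.58991341 -0.1633189   0.1064926 ] [ 0.58405446 -0.16804543  0.07056599] [ 0.59657169 -0.15578934  0.13871384]
[ 0.59366  -0.157474  0.      ]
```

View pics/s2.png

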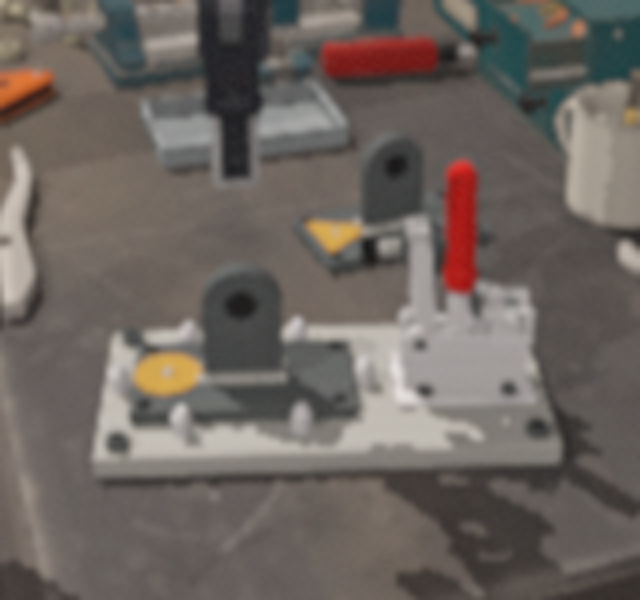

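The bracket sits flat in the nest with its tag away from the clamp. The handle stands at (461,225) in the crop, matching the predicted (0.594,-0.157). I'll shut the fingers and bring them down between arm and handle, above the arm's 105 mm top.

```bash
cat >> h.py <<'E'
NX=np.array([np.cos(np.radians(-8.1)),np.sin(np.radians(-8.1)),0]);N0=np.array([.4808,-.1414,0])
def L(x,z): return N0+NX*x/1000+np.array([0,0,z/1000])
E
python3 -c "
from h import *
D=Rdown(171.9)
plan([(L(20,180),D,4),(L(91,180),D,5),(L(91,120),D,5)])
plan([(L(100,121),D,1),(L(113,122),D,1),(L(126.4,123.3),D,1),(L(139,120.5),D,1),(L(151,116),D,1),(L(158.5,107),D,1),(L(164.7,96.7),D,1),(L(166,88),D,1),(L(166,80),D,1)],(L(91,120),D))"
```

```text
[[-4.1,-0.1,-7.7,0,0,0],[-6.1,-0.1,-11.3,0,-0.001,0],[-6.1,-0.1,-11.3,0,0,-0.001],[-4.1,-0.1,-7.7,0,-0.001,0]]
[[-10.8,0,0,0,0,0],[-15.9,0,0,0,0,0],[-17.6,0,0,0,0,0],[-15.9,0,0,0,0,0],[-10.8,0,0,0,0,0]]
[[0,0,9.1,0,0,0],[0,0,13.5,0,0,0],[0,0,14.9,0,0,0],[0,0,13.4,0,0,0],[0,0,9.1,0,0,0]]
[[-9,0,-1,0,0,0]]
[[-13,0,-1,0,0,0]]
[[-13.4,0,-1.3,0,0,0]]
[[-12.6,0,2.8,0,0,0]]
[[-12,0,4.5,0,0,0]]
[[-7.5,0,9,0,0,0]]
[[-6.2,0,10.3,0,0,0]]
[[-1.3,0,8.7,0,0,0]]
[[0,0,8,0,0,0]]
```

>>> move_arm(
  targets=[
    [[-4.1, -0.1, -7.7, 0, 0, 0], [-6.1, -0.1, -11.3, 0, -0.001, 0], [-6.1, -0.1, -11.3, 0, 0, -0.001], [-4.1, -0.1, -7.7, 0, -0.001, 0], [-10.8, 0, 0, 0, 0, 0], [-15.9, 0, 0, 0, 0, 0], [-17.6, 0, 0, 0, 0, 0], [-15.9, 0, 0, 0, 0, 0], [-10.8, 0, 0, 0, 0, 0], [0, 0, 0, 0, 0, 0], [0, 0, 9.1, 0, 0, 0], [0, 0, 13.5, 0, 0, 0], [0, 0, 14.9, 0, 0, 0], [0, 0, 13.4, 0, 0, 0], [0, 0, 9.1, 0, 0, 0], [0, 0, 0, 0, 0, 0], [0, 0, 0, 0, 0, 0]],
  ],
  hand=0,
)

```text
t: 16.65
eef_pos: [0.5713, -0.1544, 0.1211]
ee_rot: [[-0.99, 0.141, 0.002], [0.141, 0.99, -0.0], [-0.002, -0.0, -1.0]]
wrist_force: [-0.1, -0.4, -0.0]
opening: 0.001
grip_force: 0.0
```

```bash
python3 -c "
from h import *
s=robot.state();p=np.array(s['eef_pos'])-N0;print(s['t'],p@NX*1000,p@[-NX[1],NX[0],0]*1000,p[2]*1000,s['wrist_force'],s['opening'])"
```

```text
16.65 91.39764656895532 -0.13078345012490686 121.1438074923622 [-0.13366753 -0.35137673 -0.04142376] 0.0012696432499625585
```

Now push the handle over, halving the row speed.

>>> move_arm(
  targets=[
    [[-5, 0, 0, 0, 0, 0], [-5, 0, -0.5, 0, 0, 0], [-6.5, 0, -0.5, 0, 0, 0], [-6.5, 0, -0.5, 0, 0, 0], [-6.5, 0, -0.7, 0, 0, 0], [-6.5, 0, -0.5, 0, 0, 0], [-6.5, 0, 1.4, 0, 0, 0], [-6, 0, 1.4, 0, 0, 0], [-6, 0, 2.2, 0, 0, 0], [-6, 0, 2.3, 0, 0, 0], [0, 0, 0, 0, 0, 0]],
  ],
)

```text
t: 17.75
eef_pos: [0.6327, -0.1632, 0.1161]
ee_rot: [[-0.99, 0.141, 0.003], [0.141, 0.99, -0.001], [-0.003, -0.0, -1.0]]
wrist_force: [-0.2, -0.1, -0.1]
opening: 0.001
grip_force: 0.0
```

```bash
python3 - <<'E'
from h import *
s=robot.state();p=np.array(s['eef_pos'])-N0;print(s['t'],p@NX*1000,p[2]*1000,s['wrist_force'])
s=optics.capture('side');save('s3.png',cv2.resize(s['image'][190:320,180:340],(640,520),interpolation=cv2.INTER_CUBIC))
W=cloud(s);I=s['image'].astype(int);m=(np.hypot(W[...,0]-.61,W[...,1]+.16)<.09)&(W[...,2]>.05)&(I[...,0]>130)&(I[...,1]<80)
P=W[m]-N0;x=P@NX;c=np.c_[x,P[:,2]]*1000;print(len(c),c.mean(0),c.min(0),c.max(0))
E
```

```text
17.75 153.48969900775376 116.05355738641475 [-0.19775714 -0.05236806 -0.12568363]
236 [150.65293382 100.21245184] [123.16388498  76.31569882] [180.91298427 122.94893931]
```

View pics/s3.png

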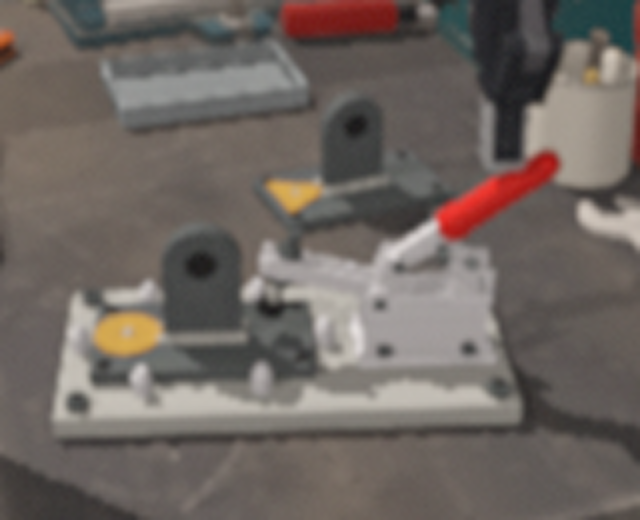

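The picture shows the handle (500,195) leaning about 50° past upright and the arm (300,270) nearly down on the foot at (270,305). Keep pushing, now mostly down.

>>> move_arm(
  targets=[
    [[-2, 0, 4, 0, 0, 0], [-2, 0, 5, 0, 0, 0], [-3, 0, 5, 0, 0, 0], [-2, 0, 5, 0, 0, 0], [-2, 0, 5, 0, 0, 0], [-1, 0, 5, 0, 0, 0], [-1, 0, 5, 0, 0, 0], [0, 0, 4, 0, 0, 0], [0, 0, 3, 0, 0, 0], [0, 0, 2, 0, 0, 0], [0, 0, 0, 0, 0, 0]],
  ],
)

```text
t: 18.9
eef_pos: [0.6442, -0.1647, 0.0732]
ee_rot: [[-0.99, 0.141, 0.002], [0.141, 0.99, -0.0], [-0.002, -0.0, -1.0]]
wrist_force: [-0.5, -0.2, 0.2]
opening: -0.001
grip_force: 0.0
```

```bash
cat > hs.py <<'E'
from h import *
s=robot.state();p=np.array(s['eef_pos'])-N0;print(s['t'],p@NX*1000,p[2]*1000,s['wrist_force'])
s=optics.capture('side')
W=cloud(s);I=s['image'].astype(int);m=(np.hypot(W[...,0]-.63,W[...,1]+.16)<.09)&(W[...,2]>.03)&(I[...,0]>130)&(I[...,1]<80)
P=W[m]-N0;x=P@NX;c=np.c_[x,P[:,2]]*1000;print(len(c),c.mean(0),c.min(0),c.max(0),"slope deg",np.degrees(np.arctan(np.polyfit(c[:,0],c[:,1],1)[0])))
print([(np.round(r['xyz'],3).tolist(),round(r['p'],2)) for r in optics.search_frame(s,'handle_end')])
save('s4.png',cv2.resize(s['image'][190:320,180:340],(640,520),interpolation=cv2.INTER_CUBIC))
E
python3 hs.py
```

```text
18.9 165.08901125905473 73.18454318948329 [-0.54280493 -0.19633831  0.19350217]
234 [159.06551339  65.06599978] [123.92922573  55.80827975] [194.49439359  71.49377376] slope deg -2.9879332764232647
[([0.625, -0.17, 0.067], 0.84)]
```

>>> move_arm(
  targets=[
    [[0, 0, 1, 0, 0, 0], [0, 0, 1, 0, 0, 0], [0, 0, 1, 0, 0, 0], [0, 0, 0.5, 0, 0, 0], [0, 0, 0, 0, 0, 0], [0, 0, 0, 0, 0, 0]],
  ],
)

```text
t: 19.6
eef_pos: [0.6445, -0.1648, 0.0701]
ee_rot: [[-0.99, 0.141, 0.002], [0.141, 0.99, -0.001], [-0.002, -0.0, -1.0]]
wrist_force: [0.3, 1.2, 0.2]
opening: -0.001
grip_force: 0.0
```

```bash
python3 hs.py
```

```text
19.6 165.39616023530138 70.14337795197173 [0.28769212 1.19378305 0.24905001]
215 [158.72500247  64.67933878] [123.89031079  56.10040286] [193.53080829  71.6990755 ] slope deg -2.9839358930424074
[([0.624, -0.169, 0.066], 0.67)]
```

View pics/s4.png

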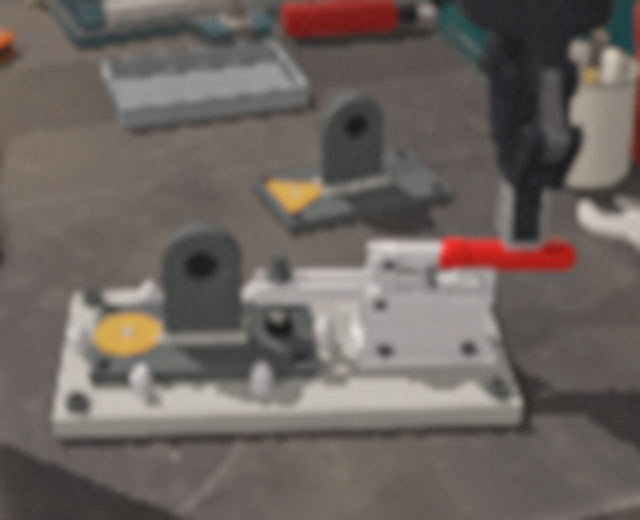

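The clamp is shut: the red handle is level at (508,253) and the spindle foot (278,320) is on the bracket. The handle did not move with 3 mm more push. Next: the rejected bracket.

```bash
python3 -c "
from h import *
plan([(L(165,140),Rdown(171.9),4),([.5982,.0258,.13],Rdown(192.4),10)])"
```

```text
[[0.1,0,-14.2,0,0,0],[0,0.1,-20.7,0,0.001,0],[0.1,0,-20.7,0,0.001,0],[0.1,0,-14.2,0,0,0]]
[[4.6,11.7,0.6,0,0,-0.023],[6,16.1,0.9,0,0,-0.031],[6.6,19.7,1.1,0,0,-0.038],[6.6,22.2,1.1,0,0,-0.042],[5.8,23.6,1.3,0,0,-0.045],[4.8,23.8,1.2,0,0,-0.044],[3.6,22.8,1.2,0,0,-0.042],[2.3,20.7,1,0,0,-0.038],[1.3,17.2,0.9,0,0,-0.032],[0.6,12.5,0.6,0,0,-0.023]]
```

>>> move_arm(
  targets=[
    [[0, 0, -14.2, 0, 0, 0], [0, 0, -20.7, 0, 0.001, 0], [0, 0, -20.7, 0, 0.001, 0], [0, 0, -14.2, 0, 0, 0], [4.6, 11.7, 0.6, 0, 0, -0.023], [6, 16.1, 0.9, 0, 0, -0.031], [6.6, 19.7, 1.1, 0, 0, -0.038], [6.6, 22.2, 1.1, 0, 0, -0.042], [5.8, 23.6, 1.3, 0, 0, -0.045], [4.8, 23.8, 1.2, 0, 0, -0.044], [3.6, 22.8, 1.2, 0, 0, -0.042], [2.3, 20.7, 1, 0, 0, -0.038], [1.3, 17.2, 0.9, 0, 0, -0.032], [0.6, 12.5, 0.6, 0, 0, -0.023], [0, 0, 0, 0, 0, 0], [0, 0, 0, 0, 0, 0]],
  ],
  hand=85,
)

```text
t: 21.3
eef_pos: [0.5984, 0.0257, 0.1299]
ee_rot: [[-0.976, -0.216, 0.0], [-0.216, 0.976, -0.001], [-0.0, -0.001, -1.0]]
wrist_force: [-0.7, -0.6, 0.6]
opening: 0.997
grip_force: 0.0
```

```bash
python3 look.py w8; python3 -c "
from h import *
d=dict(np.load('w8.npz'));W=wcloud(d,dict(eef_pos=d['pos'],ee_rot=d['rot']))
m=(np.hypot(W[...,0]-.598,W[...,1]-.026)<.068)
for z0,z1 in ((.004,.08),(.064,.08)):
  P=W[m&(W[...,2]>z0)&(W[...,2]<z1)];print(len(P),P.mean(0),cv2.minAreaRect((P[:,:2]*1000).astype(np.float32)))
plan([([.5982,.0258,.031],Rdown(192.4),7)])"
```

```text
21.3 [0.5984 0.0257 0.1299] -167.5522969041584 [-0.7017 -0.5848  0.5594] 0.9965560038551109 0.0
8262 [0.59504691 0.02589756 0.01485416] ((599.8392333984375, 27.036470413208008), (116.0285873413086, 64.58195495605469), 12.228254318237305)
593 [0.59752754 0.0266213  0.07020918] ((599.6107177734375, 27.180316925048828), (33.68523025512695, 9.6583251953125), 12.127944946289062)
[[0,0.1,9.8,0,0,0],[0.1,0.1,14.2,0,0,0],[0,0.1,16.7,0,0,0],[0.1,0.1,17.6,0,0,0],[0.1,0.1,16.7,-0.001,0,0],[0,0.1,14.2,0,0,0],[0,0,9.8,0,0,0]]
```

>>> move_arm(
  targets=[
    [[-0.8, 0.5, 9.8, 0, 0, 0], [-0.8, 0.6, 14.2, 0, 0, 0.003], [0, 0, 16.7, 0, 0, 0], [0, 0, 17.6, 0, 0, 0], [0, 0, 16.7, 0, 0, 0], [0, 0, 14.2, 0, 0, 0], [0, 0, 9.8, 0, 0, 0], [0, 0, 0, 0, 0, 0], [0, 0, 0, 0, 0, 0]],
  ],
)

```text
t: 22.25
eef_pos: [0.5999, 0.0267, 0.0309]
ee_rot: [[-0.977, -0.212, 0.0], [-0.212, 0.977, -0.0], [-0.0, -0.0, -1.0]]
wrist_force: [-0.7, -0.4, -0.1]
opening: 0.991
grip_force: 0.0
```

>>> move_arm(
  targets=[
    [[0, 0, 0, 0, 0, 0], [0, 0, 0, 0, 0, 0], [0, 0, 0, 0, 0, 0], [0, 0, 0, 0, 0, 0], [0, 0, 0, 0, 0, 0], [0, 0, 0, 0, 0, 0], [0, 0, 0, 0, 0, 0], [0, 0, 0, 0, 0, 0], [0, 0, 0, 0, 0, 0], [0, 0, 0, 0, 0, 0]],
  ],
  hand=0,
  force=60,
)

```text
t: 23.25
eef_pos: [0.5999, 0.0273, 0.0313]
ee_rot: [[-0.977, -0.212, 0.001], [-0.212, 0.977, 0.0], [-0.001, 0.0, -1.0]]
wrist_force: [-1.1, 1.8, 4.3]
opening: 0.108
grip_force: 59.5
```

```bash
python3 -c "
from h import *
s=robot.state();p=np.array(s['eef_pos']);print(s['t'],p,yawof(s['ee_rot']),s['opening'],s['grip_force'],s['wrist_force'])
plan([(p+[0,0,.06],Rdown(192.2),4),([.523,.2053,.091],Rdown(186.9),10),([.523,.2053,.042],Rdown(186.9),5)])"
```

```text
23.25 [0.59987799 0.02734917 0.0312998 ] -167.7390327001117 0.10766615523218459 59.463709965348244 [-1.06836695  1.79175739  4.28506636]
[[0,0,-12.2,0,0,0],[0,0,-17.8,0,0,0.001],[0,0,-17.8,0,0,0],[0,0,-12.2,0,0.001,0]]
[[2.4,12.2,0,0,0,0.006],[3.4,16.7,0.1,0,0,0.008],[4.3,20.1,0,0,0,0.01],[4.9,22.3,0,0,0,0.011],[5.5,23.4,0.1,0,0,0.011],[5.7,23.4,0,0,0,0.012],[5.7,22.1,0.1,0,0,0.011],[5.4,19.9,0,0,0,0.009],[4.6,16.4,0,0,0,0.009],[3.4,11.9,0,0,0,0.006]]
[[0,0,7.5,0,0,0],[0,0,10.9,0,0,0],[0,0,12.2,0,0,0],[0,0,11,0,0,0],[0,0,7.4,0,0,0]]
```

>>> move_arm(
  targets=[
    [[0, 0, -12.2, 0, 0, 0], [0, 0, -17.8, 0, 0, 0.001], [0, 0, -17.8, 0, 0, 0], [0, 0, -12.2, 0, 0.001, 0], [2.4, 12.2, 0, 0, 0, 0.006], [3.4, 16.7, 0, 0, 0, 0.008], [4.3, 20.1, 0, 0, 0, 0.01], [4.9, 22.3, 0, 0, 0, 0.011], [5.5, 23.4, 0, 0, 0, 0.011], [5.7, 23.4, 0, 0, 0, 0.012], [5.7, 22.1, 0, 0, 0, 0.011], [5.4, 19.9, 0, 0, 0, 0.009], [4.6, 16.4, 0, 0, 0, 0.009], [3.4, 11.9, 0, 0, 0, 0.006], [0, 0, 0, 0, 0, 0], [0, 0, 0, 0, 0, 0]],
  ],
)

```text
t: 24.85
eef_pos: [0.5226, 0.2048, 0.0905]
ee_rot: [[-0.993, -0.12, -0.001], [-0.12, 0.993, -0.002], [0.001, -0.001, -1.0]]
wrist_force: [-0.3, -0.8, -6.3]
opening: 0.111
grip_force: 59.0
```

```bash
python3 look.py w9; python3 -c "
from h import *
for n,r in (('w9',.12),('w3',.12)):
  d=dict(np.load(n+'.npz'));W=wcloud(d,dict(eef_pos=d['pos'],ee_rot=d['rot']))
  m=(np.hypot(W[...,0]-.523,W[...,1]-.205)<.085)
  for z0,z1 in ((.06,.078),(.009,.02)):
    P=W[m&(W[...,2]>z0)&(W[...,2]<z1)]
    if len(P): print(n,z0,len(P),P.mean(0),cv2.minAreaRect((P[:,:2]*1000).astype(np.float32)))"
```

```text
24.85 [0.5226 0.2048 0.0905] -173.10352963408704 [-0.2561 -0.7898 -6.2515] 0.1110959844295188 59.01738703250885
w9 0.06 11200 [0.49509338 0.20121647 0.06866027] ((522.3009033203125, 204.46929931640625), (115.73788452148438, 64.68099975585938), 6.797126293182373)
w9 0.009 2234 [0.49650185 0.21405856 0.01681609] ((517.5983276367188, 222.26309204101562), (129.13848876953125, 125.06793212890625), 6.04589319229126)
w3 0.009 1573 [0.52794657 0.20523133 0.0154972 ] ((523.9263305664062, 222.23806762695312), (142.2579803466797, 125.28201293945312), 6.5683393478393555)
```

View pics/w9.png

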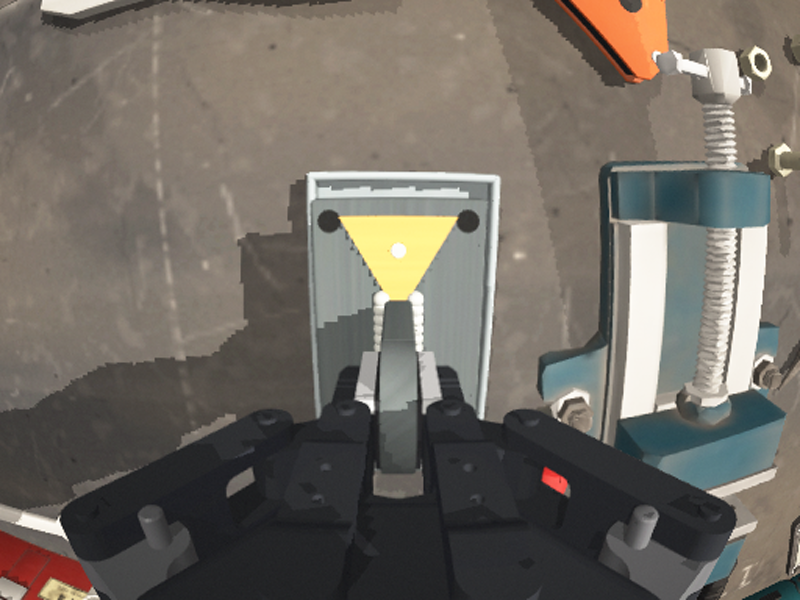

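The rejected bracket is held over the tray. The tray's centreline (u≈403) is about 2.5 mm to the +y side of the bracket's (397). I'll shift it and lower.

>>> move_arm(
  targets=[
    [[0, 1, 7, 0, 0, 0], [0, 1, 11, 0, 0, 0], [0, 0.5, 12, 0, 0, 0], [0, 0, 11, 0, 0, 0], [0, 0, 7, 0, 0, 0], [0, 0, 3, 0, 0, 0], [0, 0, 2, 0, 0, 0], [0, 0, 1.5, 0, 0, 0], [0, 0, 1, 0, 0, 0], [0, 0, 0.5, 0, 0, 0], [0, 0, 0, 0, 0, 0], [0, 0, 0, 0, 0, 0]],
  ],
)

```text
t: 26.1
eef_pos: [0.5228, 0.2076, 0.0352]
ee_rot: [[-0.993, -0.12, -0.0], [-0.12, 0.993, -0.0], [0.0, -0.0, -1.0]]
wrist_force: [0.5, 0.3, -6.7]
opening: 0.108
grip_force: 59.1
```

>>> move_arm(
  targets=[
    [[0, 0, 0.5, 0, 0, 0], [0, 0, 0.5, 0, 0, 0], [0, 0, 0.4, 0, 0, 0], [0, 0, 0, 0, 0, 0], [0, 0, 0, 0, 0, 0]],
  ],
)

```text
t: 26.6
eef_pos: [0.5227, 0.2076, 0.0343]
ee_rot: [[-0.993, -0.12, -0.0], [-0.12, 0.993, -0.0], [0.0, -0.0, -1.0]]
wrist_force: [-3.1, 0.1, 4.3]
opening: 0.108
grip_force: 60.3
```

Contact made. Release, lift and back off.

>>> move_arm(
  targets=[
    [[0, 0, 0, 0, 0, 0], [0, 0, 0, 0, 0, 0], [0, 0, 0, 0, 0, 0], [0, 0, 0, 0, 0, 0], [0, 0, 0, 0, 0, 0], [0, 0, -6, 0, 0, 0], [0, 0, -14, 0, 0, 0], [0, 0, -20, 0, 0, 0], [0, 0, -20, 0, 0, 0], [0, 0, -20, 0, 0, 0], [0, 0, -20, 0, 0, 0], [10, 0, -20, 0, 0, 0], [20, 0, -20, 0, 0, 0], [30, 0, -14, 0, 0, 0], [30, 0, 0, 0, 0, 0], [30, 0, 0, 0, 0, 0], [20, 0, 0, 0, 0, 0], [0, 0, 0, 0, 0, 0], [0, 0, 0, 0, 0, 0]],
  ],
  hand=45,
)

```text
t: 28.5
eef_pos: [0.3844, 0.1911, 0.1883]
ee_rot: [[-0.993, -0.12, 0.001], [-0.12, 0.993, 0.0], [-0.001, 0.0, -1.0]]
wrist_force: [-1.0, -0.4, 0.2]
opening: 0.528
grip_force: 0.0
```

```bash
python3 - <<'E'
from h import *
np.set_printoptions(precision=4,suppress=True)
print(robot.state()["t"],robot.state()["wrist_force"])
t=optics.capture("top");s=optics.capture("side")
a=cv2.resize(t["image"][140:260,160:380],(800,436),interpolation=cv2.INTER_CUBIC)
b=cv2.resize(s["image"][185:325,180:400],(255,162),interpolation=cv2.INTER_CUBIC)
c=np.zeros((600,800,3),np.uint8);c[:436]=a;c[437:599,:255]=b;save("end.png",c)
for n in ["rejected","passed","steel_cup","spanner_1","magnet_square_1"]: print(n,[(np.round(r["xyz"],3).tolist(),round(r["p"],2)) for r in optics.search_frame(t,n)[:2]])
W=cloud(s);m=(np.hypot(W[...,0]-.523,W[...,1]-.207)<.055);P=W[m&(W[...,2]>.008)&(W[...,2]<.0145)];print(len(P),P.mean(0))
W=cloud(t);m=(np.hypot(W[...,0]-.523,W[...,1]-.207)<.055);P=W[m&(W[...,2]>.004)&(W[...,2]<.018)];print(len(P),P.mean(0),np.linalg.lstsq(np.c_[P[:,:2]-P[:,:2].mean(0),np.ones(len(P))],P[:,2],rcond=None)[0])
E
```

```text
28.5 [-1.003  -0.3763  0.1776]
rejected [([0.522, 0.207, 0.011], 0.95), ([0.627, -0.158, 0.07], 0.52)]
passed [([0.477, -0.136, 0.017], 0.97), ([0.774, -0.132, 0.003], 0.41)]
steel_cup [([0.765, 0.043, 0.043], 0.66), ([0.626, -0.16, 0.07], 0.62)]
spanner_1 [([0.774, -0.135, 0.004], 0.88), ([0.524, 0.21, 0.013], 0.19)]
magnet_square_1 []
285 [0.5216 0.1967 0.0109]
784 [0.5227 0.208  0.0109] [0.0002 0.0049 0.0109]
```

View pics/end.png

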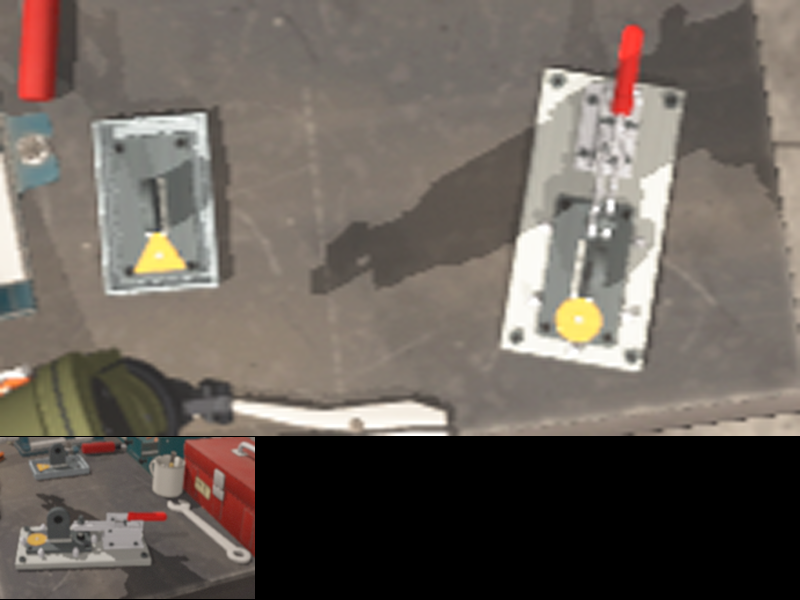

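The rejected bracket lies flat in the tray (160,205) with its foot top at 11 mm. The passed bracket is clamped in the nest with its round tag (578,320) away from the clamp, and the red handle (628,70) is fully over. The other tools are undisturbed.

```bash
python3 -c "
from workcell import robot
print(robot.sign_off())"
```

```text
the job is handed in; nothing more can be done
None
```

The job is handed in after about 29 s of the 72 s allowed: the passed bracket is clamped in the nest with its tag away from the clamp, and the rejected bracket lies flat in the tray.

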